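Stand the two pillar candles in their wells of the assortment carton

ROBOT

A 6-joint arm with a two-finger parallel gripper is mounted at the origin on the work surface. World frame = base frame: x ahead of the robot, y to its left, z up, the work surface at z = 0. Lengths are in m, angles in rad, forces in N, time in s.
With the tool pointing down it reaches from about 0.225 to 0.875 m from the base axis. Payload 3.4 kg.
Tool frame: the origin (TCP) lies at the very end of the fingers, on their centre line; the grasp point (between the pads) lies manip.hold_point_z behind it (manip.hold_point_z is the distance from the TCP to the grasp point, in m); z points along the fingers, y is the line along which they close (so a half turn about z gives the same grasp; the last joint's range is limited). The gripper opens to 85 mm and grips with 20 to 120 N. Pads are 22 mm wide; open, the fingers measure 114 mm over their backs; the gripper's body (76 mm by 85 mm) begins 54 mm behind the grasp point. The pads swing forward as they close: fully open they stand 13 mm farther back than shut.
Start: joints at [-1.277, 0.276, 1.505, -0, 1.361, -0.121], TCP at [0.232, -0.526, 0.231] pointing down, gripper open.
Joint ranges: [-2.89, 2.89], [-0.75, 2.08], [0.22, 2.7], [-1.18, 4.32], [0.11, 2.71], [-2.7, 2.7]. Speed limits (rad/s): [2.57, 2.57, 3.14, 3.14, 3.14, 3.14].

INTERFACE

Orientations are given as a unit quaternion [x, y, z, w].
In Python, from station import telemetry, vision, workorder, manip gives the robot as it stands.
- The arm moves only by the shell command python3 -m inch 'ROWS' [FORCE]. ROWS is JSON, one flat list of numbers, 5 for each row, row after row: the closure, from -1 (fully open) to 1 (shut), then the shift along the world's x, y, z as a fraction of full scale, then the turn about the world's z as a fraction of full scale. A call has exactly 8 rows; each row shifts and turns the commanded pose from where the row before left it; what a row does not reach is not made up. Full scale, the value 1, is 0.2 m for a shift and 1.5 rad for a turn. A row lasts 1/10 s, in which the tool goes at most 50 mm and 8.59 degrees, less where a joint would pass 70% of its speed; a pose out of reach is approached as far as the arm can. A call with a number of a shift or a turn outside -1 to 1 is refused whole. A call with a gripper value outside its range is refused whole. The fingers move at their own pace and stop on an object; FORCE is the grip in N (left out, the last holds). Time passes only in rows, so rows that do not move let the fingers close, or fill a call up. It gives the time, the measured TCP pose, the force, the opening and the grip force at its end, in the units of the state.
- telemetry.get_state(): the state, without advancing time (a new reading comes with each control period).
- vision.grab_frame(name): name is "scene" or "side" or "wrist"; returns a dict with "color" (420x560x3 uint8, blue, green, red), "mtx" (3x3 intrinsics, pixels), "k1" (the pictures are not rectified: a ray, as slopes to the right and down, at radius r is drawn at 1 + k1 r^2 times it, then the intrinsics apply), "R" (3x3) and "t" (3): a world point X has camera coordinates R X + t; the wrist camera has in their place "mount" (4x4, takes a point from camera to tool coordinates, whose origin is the TCP and whose axes are the flange's). Camera axes: x right, y down, z forward; pixel columns grow to the right and rows downward; lengths in m; the calibration is good to about 2 mm. A picture is of the moment at which its call begins: read the wrist's pose just before it. There is no depth.
- workorder.sign_off(): hands the job in; it is judged then, once.
Trained networks look in the newest picture that a camera, given by its name, has taken for a name from the list of things; names that differ only in an ending like _2 or _b are one class to them, and where a whole thing is asked for, a point or a joint stands for the part that bears it (a point fixed in the world has none). Each returns a list of dicts, best first, with "score" (0 to 1); they miss things now and then, are a little off and sometimes report something else, mostly with a low value. They report only what shows in the picture. A call takes as long as a camera call. They do not tell look-alikes from the thing itself.
- vision.boxes_of(camera, query): "xy" ([column, row] in pixels, amid what is visible of it).
- vision.regions_of(camera, query): "pixels" (420x560 bool, what is visible of it) and "xy" ([column, row] in pixels, amid what is visible of it).
- vision.mark_of(camera, query): "xy" ([column, row] in pixels: a listed point, or the origin of a listed thing).
The state is a dict: "time_s": time; "q": joint angles; "joint_vel": joint speeds; "effort": joint torques, N m; "position": TCP position; "ee_rot": TCP orientation; "force": force on the tool from outside, world axes, zero at the start; "torque": the same for the moment, N m; "finger_gap": finger opening in m; "finger_force": force on a finger pad.
Only numpy, scipy, OpenCV 4.12 (cv2) and the standard library are available. Lean on these libraries where they do the work, as an engineer would, in place of code of your own. Each camera call takes 0.05 s, during which the arm holds its last target. There are 200 camera calls.

TASK

Finish filling the assortment carton: take the two gold pillar candles standing loose on the bench and stand each one in the well cut for its diameter, the snuggest one it will go into, upright and all the way down. The wax chips, so lower each one slowly right to the bottom of the well rather than letting it drop in, do not knock or press it down, let go of it at the end, and leave the pillar already packed, the jar candle and the label roll where they stand.

Things in the scene. Friction and masses are not known exactly. Their poses are not given: they have to be found in the camera images.
- carton: low white carton, 118 mm wide (x), 324 mm long (y), 70 mm tall, filled flush with a stiff brown board insert (a pillar set down briskly gets a hard knock) that has a row of four round wells graded in diameter: 44, 54, 64, 74 mm, at y = -120, -55, +20, +105 mm on its centre line. It stands fast and does not slide. Origin: centre of its underside, on the bench; z up.
- well_40 (a point): centre of the mouth of the round well for 40 mm pillars, level with the carton's top, 70 mm above the bench when the carton stands on it. The well is 44 mm in diameter, with a 2 mm chamfer at the mouth, 60 mm deep with a flat floor (floor 10 mm above the bench). Narrowest, at the carton's -y end; empty. The axes are the carton's.
- well_50 (a point): centre of the mouth of the round well for 50 mm pillars, level with the carton's top, 70 mm above the bench when the carton stands on it. The well is 54 mm in diameter, with a 2 mm chamfer at the mouth, 60 mm deep with a flat floor (floor 10 mm above the bench). Second in the row; already filled by a pillar. The axes are the carton's.
- well_60 (a point): centre of the mouth of the round well for 60 mm pillars, level with the carton's top, 70 mm above the bench when the carton stands on it. The well is 64 mm in diameter, with a 2 mm chamfer at the mouth, 60 mm deep with a flat floor (floor 10 mm above the bench). Third in the row; empty. The axes are the carton's.
- well_70 (a point): centre of the mouth of the round well for 70 mm pillars, level with the carton's top, 70 mm above the bench when the carton stands on it. The well is 74 mm in diameter, with a 2 mm chamfer at the mouth, 60 mm deep with a flat floor (floor 10 mm above the bench). Widest, at the carton's +y end; empty, and it stays empty: no pillar of that size is at hand. The axes are the carton's.
- pillar_40: gold pillar candle, a plain upright cylinder 40 mm in diameter and 130 mm tall, about 145 g, with a flat foot (edge chamfered 2 mm), the top edge rounded over the last 6 mm and a soft wick (8 mm, no obstacle) in the middle of the top. It differs from the other pillars only in diameter. Origin: centre of its underside; z up its axis. Stands loose on the bench.
- pillar_60: gold pillar candle, a plain upright cylinder 60 mm in diameter and 130 mm tall, about 330 g, with a flat foot (edge chamfered 2 mm), the top edge rounded over the last 6 mm and a soft wick (8 mm, no obstacle) in the middle of the top. It differs from the other pillars only in diameter. Origin: centre of its underside; z up its axis. Stands loose on the bench.
- pillar_50: gold pillar candle, a plain upright cylinder 50 mm in diameter and 130 mm tall, about 230 g, with a flat foot (edge chamfered 2 mm), the top edge rounded over the last 6 mm and a soft wick (8 mm, no obstacle) in the middle of the top. It differs from the other pillars only in diameter. Origin: centre of its underside; z up its axis. Already packed: it stands in the second well with its top 140 mm above the bench. Leave it there.
- jar_candle: bystander: a cream jar candle with a paper band and a flat wooden lid, 69 mm in diameter, 86 mm tall, standing on the bench in a place like those of the loose pillars. Origin: centre of its underside. Leave it alone.
- label_roll: bystander: a flat roll of yellow price labels lying on the bench, 42 mm in diameter and 26 mm tall. Origin: centre of its underside. Leave it alone.
Mind the look-alikes: they are no part of the job. What is shaped like the pillar_40 but pink or turquoise is not meant.

How it is judged:
At the end, for the whole second after the job is handed in: The 40 mm pillar stands in the 44 mm well and the 60 mm pillar in the 64 mm well: each axis within 6 mm of the well's centre, the foot within 5 mm of the well's floor, tilted less than 0.09 rad, released and at rest; the 50 mm pillar is still fully down in its well (horizontal distance between pillar_40 and well_40 below 0.006 m and z of pillar_40 in the frame of well_40 below -0.055 m and angle between each of pillar_40, pillar_60's own z axis and vertical below 0.09 rad and linear speed of each of pillar_40, pillar_60 below 0.02 m/s and horizontal distance between pillar_60 and well_60 below 0.006 m and z of pillar_60 in the frame of well_60 below -0.055 m and z of pillar_50 in the frame of well_50 below -0.055 m); the robot touches nothing.
It fails at once if the 40 mm pillar was dropped into a well (moving faster than 0.5 m/s inside it, a fall of some 13 mm) (height (world z) of pillar_40 between 0.006 and 0.068 m and linear speed of pillar_40 above 0.5 m/s and (horizontal distance between pillar_40 and well_40 below 0.03 m or horizontal distance between pillar_40 and well_60 below 0.03 m or horizontal distance between pillar_40 and well_70 below 0.03 m)).
It fails at once if the 60 mm pillar was dropped into a well (moving faster than 0.5 m/s inside it, a fall of some 13 mm) (height (world z) of pillar_60 between 0.006 and 0.068 m and linear speed of pillar_60 above 0.5 m/s and (horizontal distance between pillar_60 and well_40 below 0.03 m or horizontal distance between pillar_60 and well_60 below 0.03 m or horizontal distance between pillar_60 and well_70 below 0.03 m)).
It fails at once if a pillar was knocked or pressed against the carton with more than 60 N (contact force between any of pillar_40, pillar_60 and carton above 60 N).
It fails at once if the pillar already packed was lifted or tipped (moved more than 15 mm) (distance of pillar_50 from where it was at the start of the episode above 0.015 m).
It fails at once if the jar candle or the label roll was pushed aside (more than 30 mm) (distance of any of jar_candle, label_roll from where it was at the start of the episode above 0.03 m).
It also fails if it takes over 64 s, if anything falls off the work surface, if the arm or the gripper's body presses on something with over 40 N, if the wrist force passes 120 N, or if a joint passes its speed limit or range.

## Working session

There is one attempt and no reset: what is moved stays moved. The work goes in short steps, Python scripts to look and compute and a shell command to move; the robot and the scene stay as the last step left them, time stands still between calls to the robot, and variables do not carry over. Pictures are saved under pics/ and viewed, at most 10 in all, crops included, and the job is handed in when it is done.

```bash
ls; mkdir -p pics; python3 - <<'E'
from station import telemetry, vision, workorder, manip
import cv2,numpy as np
s=telemetry.get_state();print(s['time_s'],s['position'],s['ee_rot'],s['finger_gap'],manip.hold_point_z)
for c in ['scene','side']:
    f=vision.grab_frame(c);cv2.imwrite(f'pics/{c}0.png',f['color']);print(c,f['mtx'].tolist(),f['k1'],f['R'].tolist(),f['t'].tolist())
    for n in ['pillar_40','pillar_60','pillar_50','jar_candle','label_roll','carton','well_40','well_60','well_70','well_50']:
        print(n,[(np.round(d['xy']).tolist(),round(d['score'],2)) for d in vision.mark_of(c,n)][:5])
E
```

```text
pics
0.0 [ 0.23154815 -0.52572785  0.23044854] [ 9.78574216e-01  2.05892338e-01 -8.35736546e-05 -9.17275798e-04] 0.08574879550395324 0.0187
scene [[413.6897849045211, 0.0, 279.152700128703], [0.0, 413.6897849045211, 209.6151436250639], [0.0, 0.0, 1.0]] 0.008533750048556282 [[0.46775892008958214, 0.8836315272545759, -0.01992276884303839], [0.6491942235049795, -0.35877893997302296, -0.6706895946707391], [-0.5997903407394907, 0.300787294069379, -0.7414705327132203]] [-0.32582072254281497, -0.2545696149510638, 1.4095483739205668]
pillar_40 [([342.0, 196.0], 0.95), ([391.0, 185.0], 0.86), ([173.0, 316.0], 0.82), ([256.0, 232.0], 0.77), ([372.0, 193.0], 0.68)]
pillar_60 [([342.0, 196.0], 0.95), ([391.0, 185.0], 0.86), ([173.0, 316.0], 0.82), ([256.0, 232.0], 0.77), ([372.0, 193.0], 0.68)]
pillar_50 [([342.0, 196.0], 0.95), ([391.0, 185.0], 0.86), ([173.0, 316.0], 0.82), ([256.0, 232.0], 0.77), ([372.0, 193.0], 0.68)]
jar_candle [([138.0, 269.0], 0.85), ([256.0, 218.0], 0.21)]
label_roll [([136.0, 289.0], 0.76)]
carton [([277.0, 237.0], 0.72)]
well_40 [([228.0, 216.0], 0.93), ([312.0, 210.0
[... 961 characters left out ...]
6.0, 226.0], 0.66), ([260.0, 323.0], 0.61), ([277.0, 301.0], 0.59)]
pillar_50 [([267.0, 183.0], 0.67), ([254.0, 355.0], 0.67), ([296.0, 226.0], 0.66), ([260.0, 323.0], 0.61), ([277.0, 301.0], 0.59)]
jar_candle [([324.0, 177.0], 0.63)]
label_roll []
carton [([287.0, 240.0], 0.72)]
well_40 [([281.0, 224.0], 0.94), ([294.0, 208.0], 0.85), ([310.0, 203.0], 0.84), ([265.0, 240.0], 0.62)]
well_60 [([281.0, 224.0], 0.94), ([294.0, 208.0], 0.85), ([310.0, 203.0], 0.84), ([265.0, 240.0], 0.62)]
well_70 [([281.0, 224.0], 0.94), ([294.0, 208.0], 0.85), ([310.0, 203.0], 0.84), ([265.0, 240.0], 0.62)]
well_50 [([281.0, 224.0], 0.94), ([294.0, 208.0], 0.85), ([310.0, 203.0], 0.84), ([265.0, 240.0], 0.62)]
```

View pics/scene0.png

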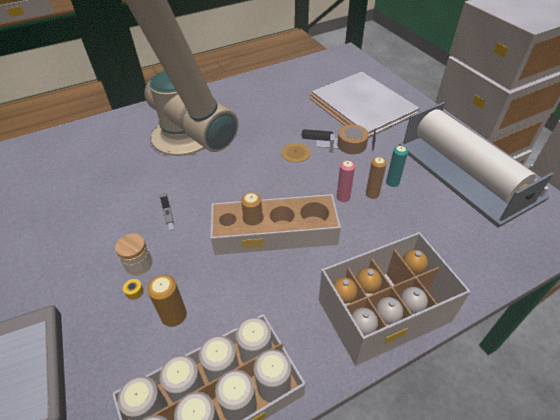

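View pics/side0.png

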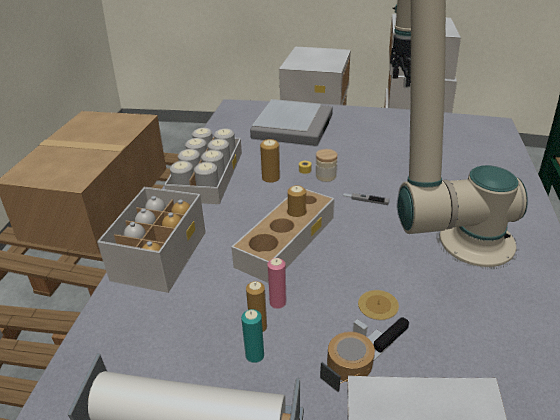

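The scene view shows the packed pillar in the carton at (252,208). There are two loose gold pillars: a thick one with its foot at about (173,316) and a slim one at about (372,193), which stands between the pink (342,196) and turquoise (391,185) look-alikes. In the side view the thick one is at (270,178) and the slim one at (256,325).

```bash
cat > h.py <<'E'
from station import telemetry, vision, workorder, manip
import cv2,numpy as np
def slopes(f,uv):
    m=f['mtx'];d=np.array([(uv[0]-m[0,2])/m[0,0],(uv[1]-m[1,2])/m[1,1]]);s=d.copy()
    for _ in range(20): s=d/(1+f['k1']*(s@s))
    return s
def cam(f,st=None):
    if 'R' in f: return np.array(f['R']),np.array(f['t'])
    from scipy.spatial.transform import Rotation as Ro
    T=np.eye(4);T[:3,:3]=Ro.from_quat(st['ee_rot']).as_matrix();T[:3,3]=st['position']
    W=np.linalg.inv(T@np.array(f['mount']));return W[:3,:3],W[:3,3]
def ray(f,uv,st=None):
    f['mtx']=np.array(f['mtx']);R,t=cam(f,st);s=slopes(f,uv);return -R.T@t,R.T@np.array([*s,1])
def plane(f,uv,z,st=None):
    o,d=ray(f,uv,st);return o+d*(z-o[2])/d[2]
def proj(f,X,st=None):
    R,t=cam(f,st);m=np.array(f['mtx']);c=R@np.array(X)+t;s=c[:2]/c[2];s=s*(1+f['k1']*(s@s));return m[:2,:2]@s+m[:2,2]
E
python3 - <<'E'
from h import *
for c in ['scene','side']:
    f=vision.grab_frame(c);print(c)
    for n,z in [('pillar_40',0),('well_40',.07),('jar_candle',0),('label_roll',0),('carton',0)]:
        for d in vision.mark_of(c,n):
            print(n,np.round(d['xy']),round(d['score'],2),np.round(plane(f,d['xy'],z),3))
    # widths of the gold pillars
    for d in vision.regions_of(c,'pillar_40'):
        ys,xs=np.nonzero(d['pixels']);r=cv2.minAreaRect(np.c_[xs,ys].astype(np.float32))
        print('reg',np.round(d['xy']),len(xs),np.round(r[1],1))
f=vision.grab_frame('scene')['color'];cv2.imwrite('pics/crop1.png',np.hstack([cv2.resize(f[140:215,320:420],(400,300),interpolation=2),cv2.resize(f[255:330,120:220],(400,300),interpolation=2)]))
E
```

```text
scene
pillar_40 [392. 180.] 0.96 [0.52  0.475 0.   ]
pillar_40 [341. 197.] 0.93 [0.505 0.303 0.   ]
pillar_40 [255. 232.] 0.85 [0.501 0.029 0.   ]
pillar_40 [370. 193.] 0.73 [0.531 0.388 0.   ]
pillar_40 [173. 312.] 0.55 [ 0.624 -0.241  0.   ]
well_40 [282. 213.] 0.81 [0.532 0.099 0.07 ]
well_40 [313. 209.] 0.79 [0.559 0.174 0.07 ]
well_40 [229. 215.] 0.7 [ 0.472 -0.025  0.07 ]
well_40 [256. 215.] 0.68 [0.506 0.034 0.07 ]
jar_candle [140. 267.] 0.64 [ 0.466 -0.275  0.   ]
label_roll [139. 291.] 0.56 [ 0.531 -0.296  0.   ]
carton [274. 233.] 0.81 [0.53  0.072 0.   ]
carton [282. 215.] 0.62 [0.483 0.122 0.   ]
reg [344. 180.] 549 [14.6 39.9]
reg [393. 166.] 534 [14.6 40.7]
reg [376. 175.] 556 [14.5 41.6]
reg [251. 208.] 631 [32.5 20.6]
reg [167. 298.] 1402 [52.5 29.8]
side
pillar_40 [253. 357.] 0.82 [0.53  0.476 0.   ]
pillar_40 [260. 327.] 0.73 [0.534 0.391 0.   ]
pillar_40 [296. 229.] 0.72 [0.51  0.019 0.   ]
pillar_40 [272. 180.] 0.71 [ 0.627 -0.232  0.   ]
pillar_40 [277. 303.] 0.66 [0.509 0.311 0.   ]
well_40 [309. 202.] 0.98 [ 0.477 -0.021  0.07 ]
well_40 [283. 222.] 0.66 [0.534 0.083 0.07 ]
well_40 [266. 242.] 0.64 [0.561 0.172 0.07 ]
well_40 [294. 209.] 0.59 [0.513 0.022 0.07 ]
well_40 [262. 326.] 0.36 [0.515 0.447 0.07 ]
jar_candle [324. 179.] 0.97 [ 0.459 -0.258  0.   ]
label_roll [304. 169.] 0.7 [ 0.533 -0.315  0.   ]
label_roll [326. 178.] 0.7 [ 0.456 -0.268  0.   ]
carton [286. 243.] 0.69 [0.527 0.086 0.   ]
reg [261. 297.] 613 [49.8 18.6]
reg [299. 200.] 535 [18. 31.]
reg [270. 162.] 741 [42.3 19.2]
reg [278. 283.] 852 [51.2 17.1]
reg [254. 337.] 1021 [52.7 21. ]
reg [282. 237.] 4510 [ 52.2 118.4]
```

View pics/crop1.png

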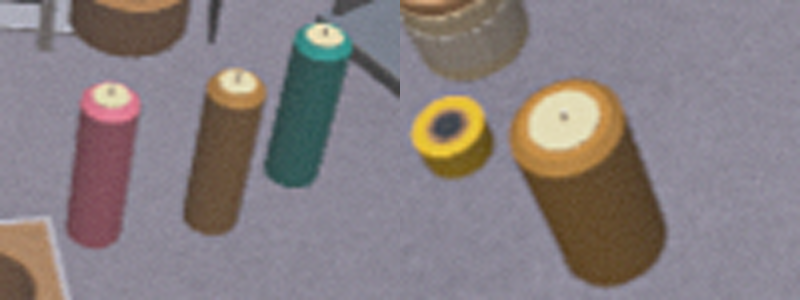

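Candidates in the scene view: (370,193) gold slim, (341,197) pink, (392,180) turquoise, (173,312) gold thick and (255,232) gold already packed. The crop confirms which is which:
- **pillar_40:** the slim gold pillar at about (0.532, 0.389).
- **pillar_60:** the thick gold pillar at about (0.626, -0.237).

The carton is yawed about -24°, so I'll close the jaws along carton x for both. I'll do pillar_60 first.

```bash
python3 -m inch '[-1,0.17,0.13,0.03,0.06,-1,0.17,0.13,0.03,0.06,-1,0.17,0.13,0.03,0.06,-1,0.17,0.13,0.03,0.06,-1,0.17,0.13,0.03,0.06,-1,0.17,0.13,0.03,0.06,-1,0.17,0.13,0,0.07,-1,0.17,0.13,0,0.07]' 100
python3 - <<'E'
from h import *
s=telemetry.get_state();f=vision.grab_frame('wrist');cv2.imwrite('pics/w1.png',f['color'])
print(s['position'],s['ee_rot'],np.round(f['mount'],3).tolist())
for d in vision.regions_of('wrist','pillar_60'): print(d['xy'],d['score'],d['pixels'].sum())
for X in [(.626,-.237,.13),(.474,-.023,.07)]: print(proj(f,X,s))
E
```

```text
time_s: 2.65
position: [0.5051, -0.3171, 0.2678]
ee_rot: [0.834, 0.552, 0.0, 0.001]
force: [0.6, 0.4, -0.7]
finger_gap: 0.0851
finger_force: 0.0
[ 0.50508343 -0.31712301  0.26778945] [8.33946018e-01 5.51845749e-01 1.07607798e-04 5.45049657e-04] [[0.001, -0.944, -0.329, 0.085], [1.0, 0.001, 0.0, 0.0], [-0.0, -0.329, 0.944, -0.142], [0.0, 0.0, 0.0, 1.0]]
[366.7, 65.3] 0.9 5051
[367.39161385  62.41030031]
[118.44157727 -89.85674958]
```

View pics/w1.png

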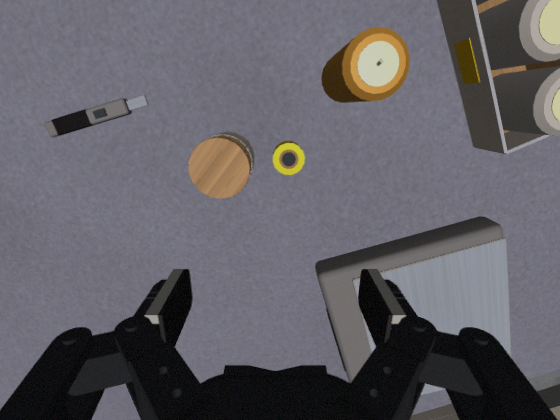

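The wrist view shows pillar_60 from above with its cream top disc centred near (379,63), the jar at (220,167) and the roll at (289,158). Next I measure the disc.

```bash
cat >> h.py <<'E'
def disc(f,uv,z,st,r=60):
    c=f['color'].astype(int);m=((c[:,:,0]>150)&(c[:,:,2]>180)).astype(np.uint8)
    n,l,s,cen=cv2.connectedComponentsWithStats(m)
    k=min([i for i in range(1,n) if s[i,4]>150],key=lambda i:np.hypot(*(cen[i]-uv)))
    h=cv2.convexHull(np.argwhere(l==k)[:,::-1].astype(np.float32));e=cv2.fitEllipse(h)
    w=[plane(f,p[0],z,st)[:2] for p in h];(x,y),rr=cv2.minEnclosingCircle(np.array(w,np.float32))
    return e[0],s[k,4],(round(x,4),round(y,4),round(rr,4)),plane(f,e[0],z,st)
E
python3 - <<'E'
from h import *
s=telemetry.get_state();f=vision.grab_frame('wrist')
print(disc(f,(379,63),.13,s)); print(s['position'])
E
```

```text
((376.1903381347656, 68.1832046508789), np.int32(1411), (0.6341, -0.2414, 0.0178), array([ 0.63419127, -0.24112819,  0.13      ]))
[ 0.50759868 -0.31467441  0.26716015]
```

```bash
python3 -m inch '[-1,0.16,0.09,0,0,-1,0.16,0.09,0,0,-1,0.16,0.09,0,0,-1,0.15,0.09,0,0,-1,0,0,0,0,-1,0,0,0,0,-1,0,0,0,0,-1,0,0,0,0]'
python3 - <<'E'
from h import *
s=telemetry.get_state();f=vision.grab_frame('wrist')
uv=proj(f,(.634,-.241,.13),s);print(uv,disc(f,uv,.13,s)); print(s['position'])
E
```

```text
time_s: 3.6
position: [0.6285, -0.2475, 0.2676]
ee_rot: [0.836, 0.549, -0.0, 0.0]
force: [0.4, 0.2, -0.6]
finger_gap: 0.0852
finger_force: 0.0
[276.84503727 189.39762982] ((276.9430236816406, 189.52891540527344), np.int32(982), (0.634, -0.2416, 0.0178), array([ 0.6340355 , -0.24115938,  0.13      ]))
[ 0.62847363 -0.24750287  0.26760544]
```

```bash
python3 -m inch '[-1,0.028,0.031,0,0,-1,0,0,-0.1,0,-1,0,0,-0.15,0,-1,0,0,-0.16,0,-1,0,0,-0.16,0,-1,0,0,-0.16,0,-1,0,0,-0.15,0,-1,0,0,-0.06,0]'
python3 -m inch '[0,0,0,0,0,0.5,0,0,0,0,1,0,0,0,0,1,0,0,0,0,1,0,0,0,0,1,0,0,0,0,1,0,0,0,0,1,0,0,0,0]' 60
```

```text
time_s: 4.45
position: [0.6335, -0.239, 0.0761]
ee_rot: [0.835, 0.55, -0.001, -0.002]
force: [-1.0, 0.4, -0.9]
finger_gap: 0.0854
finger_force: 0.0
time_s: 5.25
position: [0.6362, -0.2405, 0.0807]
ee_rot: [0.835, 0.55, 0.001, 0.001]
force: [-1.2, 0.9, 5.8]
finger_gap: 0.059
finger_force: 65.4
```

```bash
python3 -m inch '[1,0,0,0.05,0,1,0,0,0.12,0,1,0,0,0.15,0,1,0,0,0.15,0,1,0,0,0.15,0,1,0,0,0.12,0,1,0,0,0.06,0,1,-0.05,0.08,0,0]' 80
python3 -m inch '[1,-0.1,0.17,0,0,1,-0.1,0.17,0,0,1,-0.1,0.17,0,0,1,-0.1,0.17,0,0,1,-0.1,0.17,0,0,1,-0.1,0.17,0,0,1,-0.06,0.1,0,0,1,0,0,0,0]'
python3 - <<'E'
from h import *
s=telemetry.get_state();f=vision.grab_frame('wrist');cv2.imwrite('pics/w2.png',f['color']);print(s['position'])
for d in vision.mark_of('wrist','well_60'): print(np.round(d['xy'],1),d['score'],plane(f,d['xy'],.07,s))
print(proj(f,(.533,.091,.07),s),proj(f,(.56,.173,.07),s))
E
```

```text
time_s: 6.05
position: [0.6268, -0.2263, 0.2404]
ee_rot: [0.836, 0.549, 0.001, 0.002]
force: [0.6, 0.4, -5.6]
finger_gap: 0.0583
finger_force: 86.8
time_s: 6.85
position: [0.4898, 0.0029, 0.2383]
ee_rot: [0.834, 0.551, -0.001, -0.002]
force: [0.7, -0.3, -3.6]
finger_gap: 0.0585
finger_force: 87.2
[0.48983438 0.00290267 0.23834291]
[277.4  89. ] 0.61 [0.53138467 0.09498121 0.07      ]
[280.51083543  92.31952833] [272.9286989  -10.17711797]
```

View pics/w2.png

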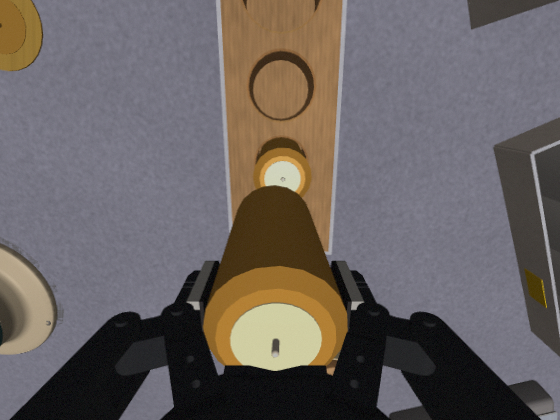

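The wrist view shows well_60's rim centred near (281,87), the packed pillar at (283,178), and the held pillar hanging upright with its top disc at about (276,339). I'll rectify the picture at the rim plane and fit the circle.

```bash
cat >> h.py <<'E'
def rectify(f,c,z,st,half=.06,sc=2500):
    n=int(2*half*sc);g=np.linspace(-half,half,n)
    m=np.array([[proj(f,(c[0]+x,c[1]+y,z),st) for x in g] for y in g],np.float32)
    return cv2.remap(f['color'],m[...,0],m[...,1],1)
def circ(f,c,z,st,r,half=.06,sc=2500,mask=None):
    g=cv2.GaussianBlur(cv2.cvtColor(rectify(f,c,z,st,half,sc),6),(0,0),2.5).astype(float)
    gx=cv2.Sobel(g,6,1,0);gy=cv2.Sobel(g,6,0,1);th=np.linspace(0,2*np.pi,180,endpoint=False);best=[]
    n=int(2*half*sc)
    # radial gradient (bright outside -> dark inside), median-like clipped score
    for rr in np.arange(r-.003,r+.0031,.0005):
        for dx in np.arange(-.012,.0121,.0005):
            for dy in np.arange(-.012,.0121,.0005):
                u=((dx+rr*np.cos(th)+half)*sc).astype(int);v=((dy+rr*np.sin(th)+half)*sc).astype(int)
                if u.min()<0 or v.min()<0 or u.max()>=n or v.max()>=n: continue
                q=np.clip(gx[v,u]*np.cos(th)+gy[v,u]*np.sin(th),0,60).mean();best.append((q,c[0]+dx,c[1]+dy,rr))
    best.sort(reverse=True);return np.array(best[:8])
E
python3 - <<'E'
from h import *
vision.grab_frame('scene')
s=telemetry.get_state();f=vision.grab_frame('wrist');print(s['position'],s['ee_rot'])
b=circ(f,(.532,.094),.07,s,.032);print(b.round(4)[:4],b[:,1:].mean(0))
uv=proj(f,b[0,1:3].tolist()+[.07],s);print('rim px',uv)
print('held',disc(f,(276,339),s['position'][2]-.0807+.13,s))
print('packed',disc(f,(283,178),.14,s))
np.save('w60.npy',b[0])
E
```

```text
[ 4.93286564e-01 -3.72962730e-04  2.38828687e-01] [ 8.35059548e-01  5.50159407e-01 -4.09740037e-04  1.03442934e-04]
[[5.86541e+01 5.35000e-01 9.55000e-02 3.15000e-02]
 [5.83975e+01 5.35500e-01 9.50000e-02 3.15000e-02]
 [5.82487e+01 5.35500e-01 9.55000e-02 3.15000e-02]
 [5.81278e+01 5.35500e-01 9.55000e-02 3.20000e-02]] [0.535375  0.0954375 0.031625 ]
rim px [274.90812575  84.91099922]
held ((275.47515869140625, 337.4861755371094), np.int32(4615), (0.4931, -0.0026, 0.018), array([ 0.49383113, -0.0011601 ,  0.28812869]))
packed ((275.7690124511719, 175.78622436523438), np.int32(812), (0.5064, 0.0266, 0.015), array([0.50646244, 0.02708009, 0.14      ]))
```

```bash
python3 -m inch '[1,0,0,0.06,0,1,0.03,0.07,0,0,1,0.04,0.09,0,0,1,0.05,0.11,0,0,1,0.04,0.1,0,0,1,0.03,0.07,0,0,1,0.019,0.044,0,0,1,0,0,0,0]'
python3 -m inch '[1,0,0,-0.05,0,1,0,0,-0.1,0,1,0,0,-0.1,0,1,0,0,-0.1,0,1,0,0,-0.05,0,1,0,0,-0.02,0,1,0,0,0,0,1,0,0,0,0]'
python3 - <<'E'
from h import *
vision.grab_frame('scene')
s=telemetry.get_state();print(s['position'],s['ee_rot'],s['force'])
f=vision.grab_frame('wrist');z=s['position'][2]-.0807+.13
uv=proj(f,[*s['position'][:2],z],s);print(uv,'held',disc(f,uv,z,s))
E
```

```text
time_s: 7.85
position: [0.5357, 0.0977, 0.2512]
ee_rot: [0.835, 0.551, 0.0, -0.0]
force: [-0.3, -0.8, -4.9]
finger_gap: 0.0584
finger_force: 87.2
time_s: 8.65
position: [0.5358, 0.0966, 0.1682]
ee_rot: [0.835, 0.55, 0.001, 0.001]
force: [-0.1, -0.8, -3.5]
finger_gap: 0.0581
finger_force: 87.2
[0.53592253 0.09664314 0.16834858] [8.35175703e-01 5.49982079e-01 9.40858124e-04 6.10908220e-04] [-0.23361071 -0.03015303 -3.59887889]
[273.70029675 336.28555455] held ((275.52581787109375, 337.6966552734375), np.int32(4643), (0.5357, 0.0944, 0.018), array([0.53630483, 0.09572158, 0.21764858]))
```

```bash
python3 -m inch '[1,-0.005,0,0,0,1,0,0,-0.02,0,1,0,0,-0.02,0,1,0,0,-0.02,0,1,0,0,-0.02,0,1,0,0,-0.015,0,1,0,0,-0.015,0,1,0,0,0,0]'
python3 -m inch '[1,0,0,-0.01,0,1,0,0,-0.01,0,1,0,0,-0.01,0,1,0,0,-0.01,0,1,0,0,-0.01,0,1,0,0,-0.01,0,1,0,0,0,0,1,0,0,0,0]'
```

```text
time_s: 9.55
position: [0.5347, 0.0968, 0.145]
ee_rot: [0.835, 0.55, 0.001, 0.0]
force: [1.7, 0.2, -5.3]
finger_gap: 0.0587
finger_force: 87.2
time_s: 10.35
position: [0.5346, 0.0967, 0.1332]
ee_rot: [0.835, 0.55, 0.0, 0.0]
force: [4.1, 0.4, -5.7]
finger_gap: 0.0584
finger_force: 87.0
```

```bash
python3 -m inch '[1,0.005,0,-0.01,0,1,0,0,-0.02,0,1,0,0,-0.02,0,1,0,0,-0.02,0,1,0,0,-0.02,0,1,0,0,-0.02,0,1,0,0,-0.02,0,1,0,0,0,0]'
python3 -m inch '[1,0,0,-0.015,0,1,0,0,-0.015,0,1,0,0,-0.01,0,1,0,0,-0.01,0,1,0,0,-0.01,0,1,0,0,-0.005,0,1,0,0,0,0,1,0,0,0,0]'
```

```text
time_s: 11.15
position: [0.5349, 0.0967, 0.1066]
ee_rot: [0.835, 0.55, -0.0, -0.0]
force: [3.3, -0.0, -5.3]
finger_gap: 0.0584
finger_force: 87.3
time_s: 11.95
position: [0.535, 0.0967, 0.0942]
ee_rot: [0.835, 0.55, -0.0, -0.0]
force: [0.9, 0.2, -5.2]
finger_gap: 0.0583
finger_force: 87.4
```

```bash
python3 -m inch '[1,0,0,-0.004,0,1,0,0,-0.004,0,1,0,0,-0.003,0,1,0,0,0,0,1,0,0,0,0,1,0,0,0,0,1,0,0,0,0,1,0,0,0,0]'
python3 -m inch '[1,0,0,-0.003,0,1,0,0,0,0,1,0,0,-0.002,0,1,0,0,0,0,1,0,0,0,0,1,0,0,0,0,1,0,0,0,0,1,0,0,0,0]'
```

```text
time_s: 12.75
position: [0.535, 0.0967, 0.0921]
ee_rot: [0.835, 0.55, -0.0, -0.0]
force: [0.8, 0.3, -4.8]
finger_gap: 0.0585
finger_force: 87.3
time_s: 13.55
position: [0.535, 0.0967, 0.0911]
ee_rot: [0.835, 0.55, -0.0, -0.0]
force: [0.2, 1.2, -3.6]
finger_gap: 0.0584
finger_force: 87.3
```

```bash
python3 -m inch '[1,0,0,-0.003,0,1,0,0,0,0,1,0,0,-0.003,0,1,0,0,0,0,1,0,0,0,0,1,0,0,0,0,1,0,0,0,0,1,0,0,0,0]'
```

```text
time_s: 14.35
position: [0.5351, 0.0969, 0.0909]
ee_rot: [0.835, 0.55, 0.0, 0.0]
force: [-3.5, 1.4, 6.0]
finger_gap: 0.0581
finger_force: 88.1
```

```bash
python3 -m inch '[0.3,0,0,0,0,0,0,0,0,0,-0.5,0,0,0,0,-1,0,0,0,0,-1,0,0,0,0,-1,0,0,0,0,-1,0,0,0,0,-1,0,0,0,0]' 40
python3 -m inch '[-1,0,0,0.03,0,-1,0,0,0.1,0,-1,0,0,0.15,0,-1,0,0,0.2,0,-1,0,0,0.2,0,-1,0,0,0.12,0,-1,0,0.1,0,0,-1,0,0.15,0,0]'
python3 -m inch '[-1,0,0.19,0,0,-1,0,0.19,0,0,-1,0,0.19,0,0,-1,0,0.19,0,0,-1,0,0.19,0,0,-1,0,0.1,0,0,-1,0,0,0,0,-1,0,0,0,0]'
python3 - <<'E'
from h import *
vision.grab_frame('side');f=vision.grab_frame('scene');cv2.imwrite('pics/s2.png',f['color'][140:280,180:420].repeat(3,0).repeat(3,1))
s=telemetry.get_state();f=vision.grab_frame('wrist');cv2.imwrite('pics/w3.png',f['color'])
uv=proj(f,(.532,.389,.13),s);print(uv,disc(f,uv,.13,s)); print(s['position'])
E
```

```text
time_s: 15.15
position: [0.5352, 0.0967, 0.0899]
ee_rot: [0.835, 0.55, 0.0, 0.0]
force: [0.9, 0.4, 0.0]
finger_gap: 0.0854
finger_force: 0.0
time_s: 15.95
position: [0.5359, 0.1461, 0.2519]
ee_rot: [0.836, 0.549, 0.001, 0.001]
force: [0.1, 0.6, -0.4]
finger_gap: 0.0853
finger_force: 0.0
time_s: 16.75
position: [0.535, 0.3561, 0.2498]
ee_rot: [0.835, 0.55, -0.001, 0.001]
force: [-0.0, -0.7, 1.0]
finger_gap: 0.0854
finger_force: 0.0
[255.93449213 171.24832188] ((260.9625549316406, 165.69052124023438), np.int32(535), (0.5382, 0.3917, 0.012), array([0.53818034, 0.39179552, 0.13      ]))
[0.53522016 0.35525915 0.25008661]
```

View pics/w3.png

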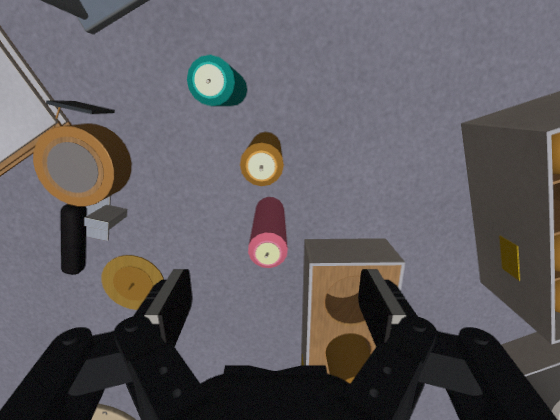

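View pics/s2.png

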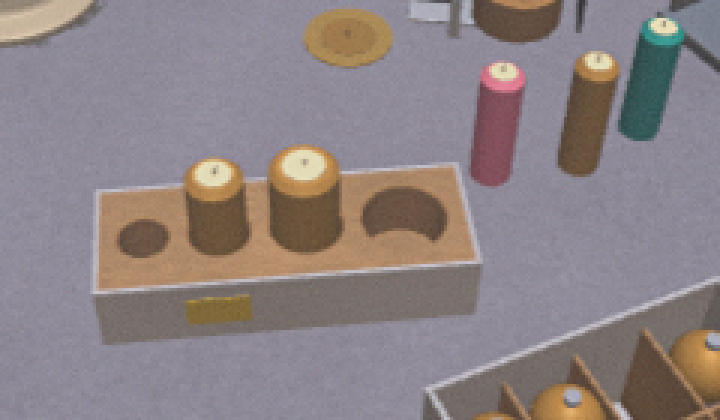

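The scene crop shows pillar_60 seated level with the packed pillar. The wrist view shows the gold pillar_40 at (262,165), with pink below at (268,253) and turquoise above at (211,80). The jaws close along the image's horizontal, which is clear.

```bash
python3 -m inch '[-1,0.015,0.1,0,0,-1,0,0.083,0,0,-1,0,0,-0.1,0,-1,0,0,-0.15,0,-1,0,0,-0.2,0,-1,0,0,-0.2,0,-1,0,0,-0.14,0,-1,0,0,-0.06,0]'
python3 -m inch '[-0.5,0,0,0,0,0.2,0,0,0,0,0.6,0,0,0,0,1,0,0,0,0,1,0,0,0,0,1,0,0,0,0,1,0,0,0,0,1,0,0,0,0]' 50
```

```text
time_s: 17.7
position: [0.5364, 0.3919, 0.0767]
ee_rot: [0.835, 0.55, -0.003, -0.0]
force: [0.1, 0.2, -0.2]
finger_gap: 0.0851
finger_force: 0.0
time_s: 18.5
position: [0.5393, 0.3942, 0.0824]
ee_rot: [0.835, 0.55, 0.002, 0.0]
force: [0.5, 0.9, 7.0]
finger_gap: 0.039
finger_force: 50.6
```

```bash
python3 -m inch '[1,0,0,0,0,1,0,0,0.05,0,1,0,0,0.12,0,1,0,0,0.18,0,1,0,0,0.2,0,1,0,0,0.2,0,1,0,0,0.12,0,1,0,0,0.03,0]' 70
python3 -m inch '[1,-0.02,-0.1,0,0,1,-0.03,-0.16,0,0,1,-0.0375,-0.2,0,0,1,-0.0375,-0.2,0,0,1,-0.0375,-0.2,0,0,1,-0.0375,-0.2,0,0,1,-0.0375,-0.2,0,0,1,-0.0375,-0.2,0,0]'
python3 -m inch '[1,-0.0375,-0.2,0,0,1,-0.0375,-0.2,0,0,1,-0.0375,-0.2,0,0,1,-0.0375,-0.2,0,0,1,-0.0375,-0.2,0,0,1,-0.03,-0.15,0,0,1,-0.02,-0.1,0,0,1,0,0,0,0]'
python3 - <<'E'
from h import *
vision.grab_frame('scene');vision.grab_frame('scene')
s=telemetry.get_state();f=vision.grab_frame('wrist');cv2.imwrite('pics/w4.png',f['color']);print(s['position'],s['ee_rot'])
print(proj(f,(.4805,-.0335,.07),s))
b=circ(f,(.4805,-.0335),.07,s,.022);print(b.round(4)[:4],b[:,1:].mean(0))
z=s['position'][2]-.0812+.13;uv=proj(f,[*s['position'][:2],z],s);print(uv,'held',disc(f,uv,z,s))
for X in [(.506,.027,.14),(.535,.0955,.14)]: print(disc(f,proj(f,X,s),.14,s))
E
```

```text
time_s: 19.3
position: [0.5393, 0.394, 0.2643]
ee_rot: [0.835, 0.55, 0.004, 0.0]
force: [0.2, -0.5, -0.7]
finger_gap: 0.0385
finger_force: 70.4
time_s: 20.1
position: [0.4815, 0.0997, 0.2585]
ee_rot: [0.835, 0.55, -0.001, -0.001]
force: [0.8, 0.7, -1.8]
finger_gap: 0.0387
finger_force: 70.4
time_s: 20.9
position: [0.4343, -0.1507, 0.2586]
ee_rot: [0.836, 0.548, -0.001, -0.001]
force: [0.7, -0.2, -1.9]
finger_gap: 0.0386
finger_force: 70.4
[ 0.43484909 -0.14825413  0.25885765] [ 8.35517306e-01  5.49462466e-01 -2.88516263e-04 -1.32141437e-03]
[271.36661331  66.66577679]
[[ 4.01999e+01  4.81000e-01 -3.35000e-02  2.20000e-02]
 [ 4.00269e+01  4.81000e-01 -3.40000e-02  2.20000e-02]
 [ 3.97415e+01  4.81000e-01 -3.45000e-02  2.20000e-02]
 [ 3.96336e+01  4.80500e-01 -3.40000e-02  2.20000e-02]] [ 0.481     -0.034      0.0220625]
[273.12970856 335.35071423] held ((275.2392578125, 338.33575439453125), np.int32(2003), (0.4349, -0.1504, 0.0118), array([ 0.43502751, -0.14993686,  0.30765765]))
((275.2392578125, 338.33575439453125), np.int32(2003), (0.3734, -0.2931, 0.0328), array([ 0.37382639, -0.29179094,  0.14      ]))
((275.2392578125, 338.33575439453125), np.int32(2003), (0.3734, -0.2931, 0.0328), array([ 0.37382639, -0.29179094,  0.14      ]))
```

View pics/w4.png

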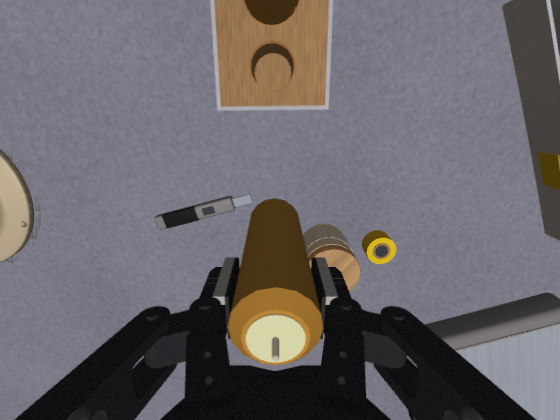

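The wrist view shows well_40's rim near (272,68), matching the carton geometry. The held pillar is upright at (275,338).

```bash
python3 -m inch '[1,0.03,0.07,0,0,1,0.04,0.1,0,0,1,0.05,0.13,0,0,1,0.05,0.13,0,0,1,0.04,0.1,0,0,1,0.02,0.047,0,0,1,0,0,0,0,1,0,0,0,0]'
python3 -m inch '[1,0,0,-0.05,0,1,0,0,-0.1,0,1,0,0,-0.1,0,1,0,0,-0.1,0,1,0,0,-0.05,0,1,0,0,-0.03,0,1,0,0,0,0,1,0,0,0,0]'
python3 - <<'E'
from h import *
vision.grab_frame('scene')
s=telemetry.get_state();print(s['position'],s['ee_rot'],s['force'])
f=vision.grab_frame('wrist');z=s['position'][2]-.0807+.13
uv=proj(f,[*s['position'][:2],z],s);print(uv,'held',disc(f,uv,z,s))
E
```

```text
time_s: 21.85
position: [0.4812, -0.0333, 0.2597]
ee_rot: [0.835, 0.551, -0.001, 0.0]
force: [-0.3, -0.9, -1.7]
finger_gap: 0.0384
finger_force: 70.4
time_s: 22.65
position: [0.4822, -0.0336, 0.1745]
ee_rot: [0.835, 0.55, 0.0, 0.001]
force: [0.6, -0.0, -1.2]
finger_gap: 0.0385
finger_force: 70.4
[ 0.48234234 -0.03355045  0.17475111] [8.35202222e-01 5.49942072e-01 6.69899750e-04 7.19004320e-04] [-0.26774617  0.38230981 -0.68296691]
[273.68530194 336.34310709] held ((275.2052001953125, 338.318115234375), np.int32(1961), (0.4822, -0.035, 0.0117), array([ 0.48250463, -0.03468115,  0.22405111]))
```

```bash
python3 -m inch '[1,-0.006,0.004,0,0,1,0,0,-0.03,0,1,0,0,-0.03,0,1,0,0,-0.025,0,1,0,0,-0.02,0,1,0,0,-0.015,0,1,0,0,0,0,1,0,0,0,0]'
python3 -m inch '[1,0,0,-0.01,0,1,0,0,-0.01,0,1,0,0,-0.01,0,1,0,0,-0.01,0,1,0,0,-0.01,0,1,0,0,-0.01,0,1,0,0,0,0,1,0,0,0,0]'
```

```text
time_s: 23.55
position: [0.4806, -0.0323, 0.1499]
ee_rot: [0.835, 0.55, 0.0, -0.0]
force: [0.3, 1.3, -1.2]
finger_gap: 0.0383
finger_force: 70.4
time_s: 24.35
position: [0.4806, -0.0324, 0.1377]
ee_rot: [0.835, 0.55, 0.0, 0.0]
force: [1.9, 0.9, -2.9]
finger_gap: 0.039
finger_force: 70.4
```

Its foot is now about 13 mm into the well with little side force, so I continue down.

```bash
python3 -m inch '[1,0.002,0,-0.01,0,1,0,0,-0.02,0,1,0,0,-0.02,0,1,0,0,-0.02,0,1,0,0,-0.02,0,1,0,0,-0.02,0,1,0,0,-0.015,0,1,0,0,0,0]'
python3 -m inch '[1,0,0,-0.015,0,1,0,0,-0.015,0,1,0,0,-0.015,0,1,0,0,-0.015,0,1,0,0,-0.01,0,1,0,0,-0.01,0,1,0,0,0,0,1,0,0,0,0]'
```

```text
time_s: 25.15
position: [0.4807, -0.0324, 0.1124]
ee_rot: [0.835, 0.55, -0.0, -0.0]
force: [2.2, 0.2, -3.1]
finger_gap: 0.0389
finger_force: 70.5
time_s: 25.95
position: [0.4807, -0.0324, 0.0966]
ee_rot: [0.835, 0.55, -0.0, -0.0]
force: [1.6, 1.9, -3.4]
finger_gap: 0.0385
finger_force: 70.5
```

```bash
python3 -m inch '[1,0,0,-0.006,0,1,0,0,-0.006,0,1,0,0,-0.006,0,1,0,0,-0.004,0,1,0,0,0,0,1,0,0,0,0,1,0,0,0,0,1,0,0,0,0]'
python3 -m inch '[1,0,0,-0.003,0,1,0,0,0,0,1,0,0,-0.002,0,1,0,0,0,0,1,0,0,0,0,1,0,0,0,0,1,0,0,0,0,1,0,0,0,0]'
```

```text
time_s: 26.75
position: [0.4809, -0.0325, 0.0925]
ee_rot: [0.835, 0.55, 0.0, 0.0]
force: [1.8, 2.7, -1.1]
finger_gap: 0.0384
finger_force: 70.8
time_s: 27.55
position: [0.4809, -0.0324, 0.0924]
ee_rot: [0.835, 0.55, 0.0, 0.0]
force: [-0.6, 3.0, 8.0]
finger_gap: 0.0387
finger_force: 71.5
```

The floor contact at TCP z 0.0924 is exactly 10 mm above the pick height of 0.0824. Now I release, lift and check.

```bash
python3 -m inch '[0.3,0,0,0,0,0,0,0,0,0,-0.5,0,0,0,0,-1,0,0,0,0,-1,0,0,0,0,-1,0,0,0,0,-1,0,0,0,0,-1,0,0,0,0]' 40
python3 -m inch '[-1,0,0,0.03,0,-1,0,0,0.1,0,-1,0,0,0.15,0,-1,0,0,0.2,0,-1,0,0,0.2,0,-1,0,-0.1,0.1,0,-1,-0.05,-0.12,0,0,-1,-0.05,-0.12,0,0]'
python3 -m inch '[-1,-0.05,-0.12,0,0,-1,0,0,0,0,-1,0,0,0,0,-1,0,0,0,0,-1,0,0,0,0,-1,0,0,0,0,-1,0,0,0,0,-1,0,0,0,0]'
python3 - <<'E'
from h import *
s=telemetry.get_state();f=vision.grab_frame('wrist');g=vision.grab_frame('scene')
cv2.imwrite('pics/end.png',np.vstack([cv2.resize(f['color'][:300],(500,268)),cv2.resize(g['color'][170:280,190:360],(500,323))]))
for X in [(.481,-.034,.14),(.506,.027,.14),(.535,.0955,.14)]: print(X,disc(f,proj(f,X,s),.14,s)[2])
E
```

```text
time_s: 28.35
position: [0.4808, -0.0325, 0.0915]
ee_rot: [0.835, 0.55, -0.0, 0.0]
force: [0.6, 0.7, 0.5]
finger_gap: 0.0852
finger_force: 0.0
time_s: 29.15
position: [0.4611, -0.1012, 0.2491]
ee_rot: [0.835, 0.551, 0.001, 0.001]
force: [0.5, -0.1, -0.8]
finger_gap: 0.0849
finger_force: 0.0
time_s: 29.95
position: [0.4509, -0.1242, 0.2475]
ee_rot: [0.835, 0.55, -0.0, -0.0]
force: [0.1, -0.6, -0.2]
finger_gap: 0.0855
finger_force: 0.0
(0.481, -0.034, 0.14) (0.4797, -0.0345, 0.012)
(0.506, 0.027, 0.14) (0.5049, 0.0231, 0.0142)
(0.535, 0.0955, 0.14) (0.5049, 0.0231, 0.0142)
```

View pics/end.png

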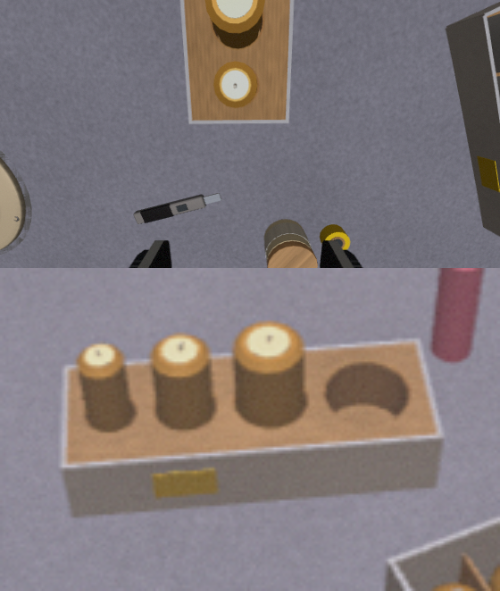

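The final picture shows all three pillars upright at the same height in their wells (tops at about (100,353), (181,350) and (268,340)). The gripper is clear, and the jar and roll haven't moved.

```bash
python3 -c "
from station import workorder
print(workorder.sign_off())"
```

```text
the job is handed in; nothing more can be done
None
```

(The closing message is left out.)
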